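# Fit the short-tube holder and load the next sample tube into the polarimeter

### The arm

A 6-joint arm with a two-finger parallel gripper is mounted at the origin on the work surface. World frame = base frame: x ahead of the robot, y to its left, z up, the work surface at z = 0. Lengths are in m, angles in rad, forces in N, time in s.
With the tool pointing down it reaches from about 0.35 to 0.775 m from the base axis. Payload 7.3 kg.
Tool frame: the origin (TCP) lies midway between the tips of the shut fingers; the grasp point (between the pads) lies 19 mm behind it (robot.tcp_to_grasp is the distance from the TCP to the grasp point, in m); z points along the fingers, y is the line along which they close (so a half turn about z gives the same grasp; the last joint's range is limited). The gripper opens to 92 mm and grips with 3 to 60 N. Pads are 19 mm wide; open, the fingers measure 130 mm over their backs; the gripper's body (75 mm by 190 mm) begins 47 mm behind the grasp point.
Start: joints at [1.104, 0.342, 1.524, -0, 1.275, -0.146], TCP at [0.166, 0.498, 0.227] pointing down, gripper open.
Joint ranges: [-2.53, 2.53], [-0.77, 2.02], [0.04, 2.7], [-1, 4.14], [0.28, 2.66], [-3.11, 3.11]. Speed limits (rad/s): [2.57, 2.57, 3.14, 3.14, 3.14, 3.14].

### API

Orientations are given as [roll, pitch, yaw] about the fixed x, y, z axes, in that order (R = Rz(yaw) Ry(pitch) Rx(roll)).
In Python, from cell import readout, cams, ticket, robot gives the robot as it stands. The module is installed in compiled form; this text tells all that it offers.
- The arm moves only by the tool jog_arm, never from a script. Its argument "plan" is a list of rows, each a list of 5 numbers: the shift along the world's x, y, z each as a share of 0.08 m, from -1 to 1, then the turn about the world's z as a share of 90 degrees, from -1 to 1, then the opening, from -1 (shut) to 1 (fully open). A call has 1 to 12 rows; each row is the pose to reach, as a shift and turn from the pose commanded when the call began; what a row does not reach only later rows make up. A row lasts 1/10 s, in which the tool goes at most 50 mm and 8.59 degrees, less where a joint would pass 70% of its speed; a pose out of reach is approached as far as the arm can. A call with a number of a shift or a turn outside -1 to 1 is refused whole. A call with a gripper value outside its range is refused whole. The fingers move at their own pace and stop on an object; "squeeze" is the grip in N (left out, the last holds). Time passes only in rows, so rows that repeat a pose let the fingers close. It gives the time, the measured TCP pose, the force, the opening and the grip force at its end, in the units of the state.
- readout.observe(): the state, without advancing time (a new reading comes with each control period).
- cams.read_camera(name): name is "side" or "top"; returns the picture (480x640x3 uint8, blue, green, red); there is no depth.
- cams.calibration(name): a dict with "K" (3x3 intrinsics, pixels), "world_from_camera" (4x4, takes a point from camera to world coordinates). Camera axes: x right, y down, z forward; pixel columns grow to the right and rows downward; lengths in m; the calibration is good to about 2 mm. A picture is of the moment at which its call begins. calibration takes no time and is no camera call.
- ticket.hand_in(): hands the job in; it is judged then, once.
The state is a dict: "time": time; "qpos": joint angles; "qvel": joint speeds; "joint_efforts": joint torques, N m; "tool_pos": TCP position; "tool_rot": TCP orientation; "contact_force": force on the tool from outside, world axes, zero at the start; "torque": the same for the moment, N m; "opening": finger opening in m; "grip_force": force on a finger pad.
Only numpy, scipy, OpenCV 4.12 (cv2) and the standard library are available. Lean on these libraries where they do the work, as an engineer would, in place of code of your own. Each camera call takes 0.05 s, during which the arm holds its last target. There are 200 camera calls.

### The job

Make the polarimeter ready for the next reading: fit the short-tube holder from the wooden tray in the sample bay, trough in line with the light beam and foot flush on the floor; its pin goes into a blind hole somewhere along the middle of that floor, found by sliding the pin tip along it until it drops in. Then take the end tube from the sloped rack, letting the next one roll down to the stop, lay it in the trough and let go, and last slide the cover fully shut over the bay. Do not drop a tube, leave the others on the rack, and do not push the other things on the bench about.

Things in the scene. Friction and masses are not known exactly. Their poses are not given: they have to be found in the camera images.
- polarimeter: Polarimeter, white, 160 mm deep (x), 480 mm long (y), fixed. Origin on the bench under the middle of its open sample bay; y runs along the light beam, z up. Bay open at the top, 190 mm long (y -95 to 95) between detector head (y -175 to -95) and lamp head (y 95 to 298), both 130 mm deep and 113 mm high. The beam runs along y at x = 0, z = 95 mm.
- bay_mid (a point): Middle of the bay's floor, 50 mm above the bench, axes as the polarimeter's. The floor is a fixed flat aluminium plate, 128 mm deep in x, as long as the bay. In it is one unmarked blind hole, 12 mm wide, 11 mm deep, 1 mm chamfer. It lies on the centre line x = 0, but its y is not given: anywhere from -25 to +25 mm from this point, different each time.
- cover (a joint): How far the polarimeter's white light-shield cover is slid shut, m: 0 = open, round the lamp head; 0.197 = fully shut over the bay, at its end stop. It slides to the polarimeter's -y, takes 1.5 N plus 4 N per m/s, stays where left. An upside-down channel 162 mm wide, 198 mm long, underside 115 and top 118 mm above the bench; it passes over a tube in a seated holder.
- cover_grip (a point): Middle of the cover's black handle, 130 mm above the bench: an upright rib, 70 mm long in x, 12 mm thick in y, from 118 to 140 mm above the bench, on the centre line. It moves with the cover.
- holder: Short-tube holder, aluminium, loose, 0.12-0.21 kg: V trough on a foot, 36 mm long in y (flat ends at y = +-18 mm, to grip), pin underneath. Origin: middle of the foot's underside; z up, y along the trough, ends alike. Foot 56 (x) x 36 x 8 mm, web 26 mm wide to z = 31, then the 90-degree V to z = 51, 51 mm wide. A tube in the V has its axis at z = 45 mm. Its foot starts 12 mm above the bench.
- pin_tip (a point): Middle of the end of the holder's round locating pin: 10 mm in diameter, 9 mm long, tip bevelled by 1.5 mm, so 9 mm straight below the holder's origin.
- tray: Wooden accessory tray, 100 mm (x) by 90 mm (y), rim 12 mm high, fixed; origin in the middle of its underside. Two ribs along its y carry the holder's foot at 12 mm, the pin hanging between them.
- rack: Sloped gravity rack, white with clear side walls, fixed. x points up the slope (11 degrees), y across. Origin on the bench 3 mm up-slope of the end tube. Tubes lie along y, touching; a lip 17 mm high, 60 mm wide stops them. The last 34 mm are 60 mm wide with no side walls, so both ends of the end tube can be gripped; then walls at y = +-35, 16 mm high. Freed, they roll down.
- rack_stop (a point): Where the centre of the tube at the rack's stop lies, 47 mm above the bench.
- tube1: The end tube, at the stop at the start: short sample tube, 64 mm long over its flat ends along y, glass body 20 mm in diameter between two steel caps 28 mm in diameter and 10 mm long (44 mm free between them: they go either side of the 36 mm trough). Origin at its centre; it may roll about y. 0.05 to 0.08 kg. The four tubes are alike.
- tube2: The next tube up the rack, 28 mm up the slope at the start.
- tube3: The third tube.
- tube4: The last tube, highest up.
- beaker: Small open glass beaker, 48 mm wide, 62 mm high. To be left alone; origin in its underside's middle.
- jar: Squat lidded glass jar, 44 mm wide, 50 mm high. To be left alone; origin in its underside's middle.
- screwdriver: Screwdriver lying on the bench, 170 mm long. To be left alone; origin under its middle.
- long_trough: Long V trough for longer tubes: the same section as the tube holder, but 120 mm long and without a pin. To be left alone; origin in its underside's middle.
Mind the look-alikes: they are no part of the job. Leave any pink, turquoise or yellow look-alike of the rack alone.

How it is judged:
On the way, in this order (a step that is already met when the one before it is completed fails the run):
1. the holder's pin is in the blind hole, its foot flush on the bay floor and the trough in line with the beam (z of holder in the frame of polarimeter between 0.047 and 0.052 m and x of holder in the frame of polarimeter between -0.005 and 0.005 m and y of holder in the frame of polarimeter between -0.035 and 0.035 m and angle between holder's own z axis and vertical below 0.05 rad and angle between the y axis of holder and the y axis of polarimeter, either way round below 0.12 rad), for 0.2 s.
2. the end tube has been taken off the rack and the next one has rolled to the stop (distance between tube1 and rack_stop above 0.06 m and distance between tube2 and rack_stop below 0.005 m), for 0.2 s.
3. the tube lies in the trough of the seated holder, let go (all of step 1 and x of tube1 in the frame of holder between -0.003 and 0.003 m and y of tube1 in the frame of holder between -0.006 and 0.006 m and z of tube1 in the frame of holder between 0.042 and 0.048 m and angle between the y axis of tube1 and the y axis of holder, either way round below 0.08 rad and contact force between the fingers and tube1 below 0.05 N), for 0.2 s.
4. the cover is fully shut (value of joint cover above 0.192 m), for 0.2 s.
At the end, for the whole second after the job is handed in: Holder flush on the bay floor (height within 3 mm), pin in the hole, in line with the beam (0.12 rad); the end tube at rest in its trough (3 mm, along it 6 mm); next tube at the stop (5 mm), third and fourth behind it; cover shut to 5 mm (all of step 1 and x of tube1 in the frame of holder between -0.003 and 0.003 m and y of tube1 in the frame of holder between -0.006 and 0.006 m and z of tube1 in the frame of holder between 0.042 and 0.048 m and angle between the y axis of tube1 and the y axis of holder, either way round below 0.08 rad and distance between tube2 and rack_stop below 0.005 m and distance between tube3 and rack_stop below 0.035 m and distance between tube4 and rack_stop below 0.063 m and value of joint cover above 0.192 m and linear speed of each of tube1, holder below 0.02 m/s); the robot touches nothing.
It fails at once if a tube is dropped (it falls free faster than 0.7 m/s) ((linear speed of tube1 above 0.7 m/s and contact force between the fingers and tube1 below 0.05 N) or (linear speed of tube2 above 0.7 m/s and contact force between the fingers and tube2 below 0.05 N) or (linear speed of tube3 above 0.7 m/s and contact force between the fingers and tube3 below 0.05 N) or (linear speed of tube4 above 0.7 m/s and contact force between the fingers and tube4 below 0.05 N)).
It fails at once if one of the other things on the bench is pushed more than 30 mm (distance of any of beaker, jar, screwdriver, long_trough from where it was at the start of the episode above 0.03 m).
It also fails if it takes over 72 s, if anything falls off the work surface, if the arm or the gripper's body presses on something with over 40 N, if the wrist force passes 120 N, or if a joint passes its speed limit or range.

## Working session

There is one attempt and no reset: what is moved stays moved. The work goes in short steps, Python scripts to look and compute and a tool call to move; the robot and the scene stay as the last step left them, time stands still between calls to the robot, and variables do not carry over. Pictures are saved under pics/ and viewed, at most 10 in all, crops included, and the job is handed in when it is done.

Besides the shell and the picture viewer there is one more tool, called by a JSON object that holds its "fn" and its "kwargs". jog_arm: Moves the arm, as the interface text tells. Shift numbers are shares of 0.08 m and turn numbers shares of 90 degrees, none past 1 either way. Its arguments: {"type":"object","properties":{"plan":{"type":"array"},"squeeze":{"type":"number"}},"required":["plan"]}

```bash
mkdir -p pics; python3 - <<'E'
from cell import readout, cams, robot
import cv2
for n in("top","side"):
    cv2.imwrite(f"pics/{n}0.png",cams.read_camera(n)); c=cams.calibration(n); print(n,c["K"].tolist(),c["world_from_camera"].round(4).tolist())
print(readout.observe(), robot.tcp_to_grasp)
E
```

```text
top [[492.54906728927637, 0.0, 324.48681271514664], [0.0, 492.54906728927637, 240.3171875408472], [0.0, 0.0, 1.0]] [[-0.012, -0.995, 0.099, 0.3216], [-0.9999, 0.0131, 0.0109, -0.0447], [-0.0122, -0.0989, -0.995, 1.1634], [0.0, 0.0, 0.0, 1.0]]
side [[468.44361156544994, 0.0, 328.9676609274707], [0.0, 468.44361156544994, 242.138190225945], [0.0, 0.0, 1.0]] [[0.7277, -0.362, 0.5826, -0.1626], [-0.6857, -0.4062, 0.6041, -0.6455], [0.0179, -0.839, -0.5438, 0.6362], [0.0, 0.0, 0.0, 1.0]]
{'time': 0.1, 'qpos': array([ 1.10400254e+00,  3.42643162e-01,  1.52489836e+00,  2.10180995e-05,
        1.27538287e+00, -1.46013004e-01]), 'qvel': array([-0.00039541, -0.00170136, -0.00321889,  0.00100318,  0.00080112,
       -0.00022226]), 'joint_efforts': array([ 2.96538266e-03, -4.32004988e+01, -2.44698411e+01,  7.21876253e-02,
        5.25340042e-02, -2.24427401e-05]), 'tool_pos': array([0.16535819, 0.4979138 , 0.22612766]), 'tool_rot': array([-3.14027801e+00, -2.13646439e-04,  2.82080560e+00]), 'contact_force': array([ 0.09363715, -0.00559285,  0.32297571]), 'torque': array([-0.01574204,  0.00608529, -0.01417163]), 'grip_force': 0.0, 'opening': 0.0917955113867893} 0.0188
```

View pics/top0.png

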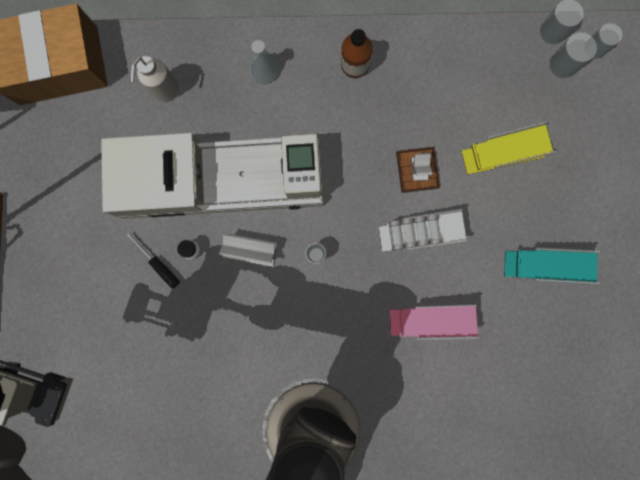

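View pics/side0.png

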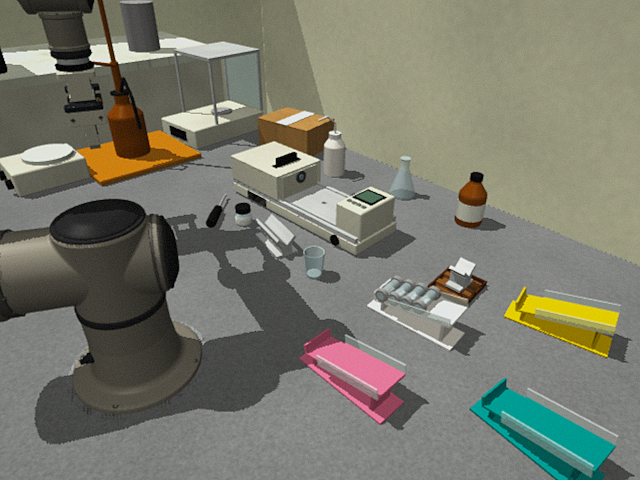

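The top view shows the polarimeter at about (100–322, 135–215), with the lamp head and cover on the left. The tray with the holder is at (418,169), and the white rack is at (423,230) with its lip at the left end. In the side view the rack is at (415,305) and the tray at (458,283). I'll zoom in next.

```bash
python3 - <<'E'
import cv2, numpy as np
t=cv2.imread("pics/top0.png");s=cv2.imread("pics/side0.png")
def crop(im,x,y,w,h,k,name):
    c=cv2.resize(im[y:y+h,x:x+w],None,fx=k,fy=k,interpolation=cv2.INTER_CUBIC)
    c=cv2.convertScaleAbs(c,alpha=1.3)
    for u in range(x,x+w):
        if u%10==0: cv2.line(c,((u-x)*k,0),((u-x)*k,6 if u%50 else 16),(0,0,255),1); cv2.putText(c,str(u),((u-x)*k,24),0,.35,(0,0,255))
    for v in range(y,y+h):
        if v%10==0: cv2.line(c,(0,(v-y)*k),(6,(v-y)*k),(0,0,255),1); cv2.putText(c,str(v),(8,(v-y)*k+4),0,.35,(0,0,255))
    return c
a=crop(t,375,140,100,120,5,0)[:600]
b=crop(t,95,125,235,95,3,0)
cv2.imwrite("pics/c1.png",a)
c=crop(s,360,250,133,100,6,0); cv2.imwrite("pics/c2.png",c)
d=crop(s,225,130,180,120,3,0)
m=np.zeros((600,720,3),np.uint8); m[:285,:705]=b; m[290:290+310,:540]=d[40:350]; cv2.imwrite("pics/c3.png",m)
E
```

```text
(no output)
```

View pics/c1.png

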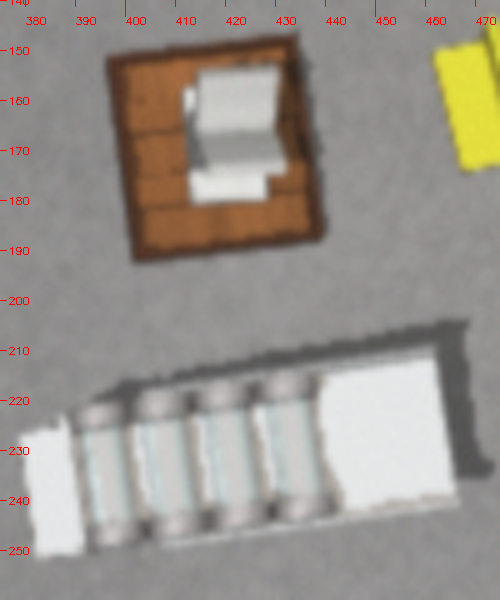

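View pics/c2.png

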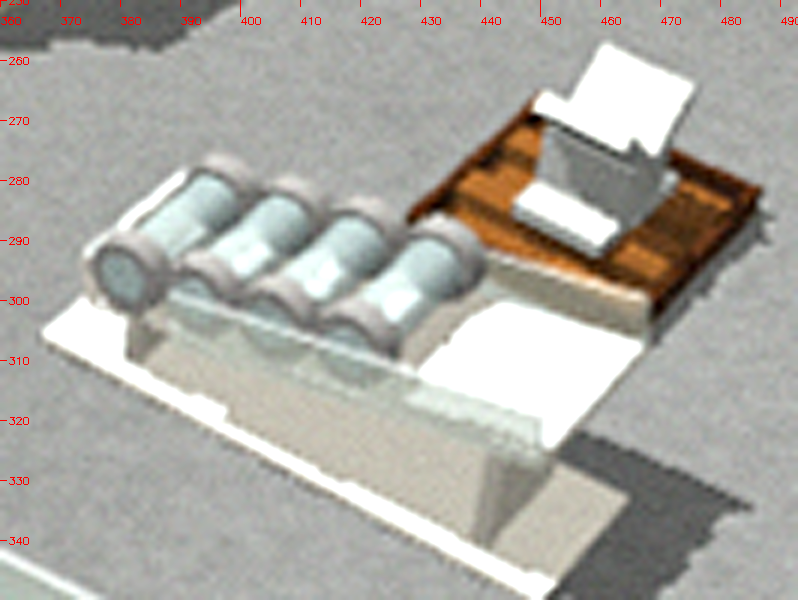

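View pics/c3.png

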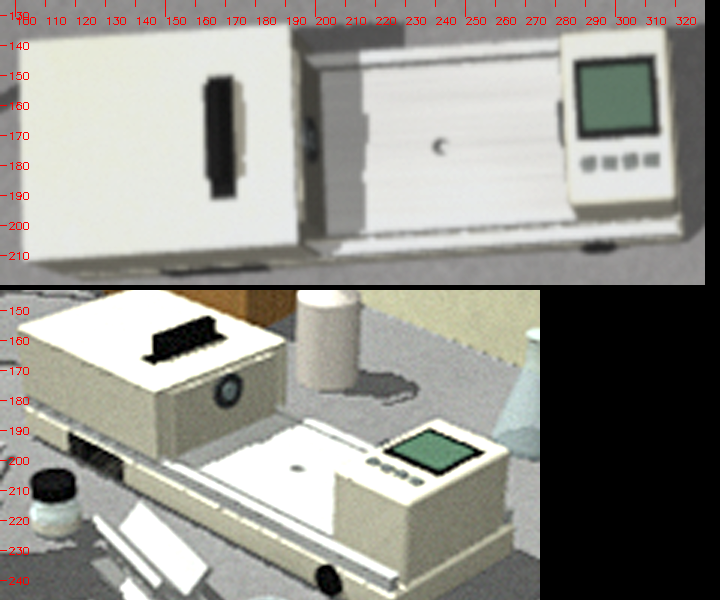

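The crops are clear. In the top view the hole shows at about (241,173) and in the side view at (324,202). The holder's trough runs roughly along the image horizontal (world y), and the four tubes lie roughly along world x. The end tube's caps are at (395,222) and (398,246) in the top view, and its near face is at (381,296) in the side view. Next I fit poses.

```bash
cat > h.py <<'E'
import numpy as np
from cell import cams
from scipy.optimize import least_squares
C={n:cams.calibration(n) for n in("top","side")}
def proj(n,P):
    T=np.linalg.inv(C[n]["world_from_camera"]); q=np.atleast_2d(P)@T[:3,:3].T+T[:3,3]; q=q@C[n]["K"].T; return q[:,:2]/q[:,2:]
def place(p,L):
    c,s=np.cos(p[3]),np.sin(p[3]); return np.array(L)@np.array([[c,s,0],[-s,c,0],[0,0,1]])+p[:3]
def fit(obs,p0,fixz=None):
    """obs: list (cam,(lx,ly,lz) mm,(u,v))"""
    def r(p):
        return np.concatenate([(proj(n,place(p,[np.array(l)/1e3]))[0]-uv) for n,l,uv in obs]+([[ (p[2]-fixz)*3e3]] if fixz is not None else []))
    s=least_squares(r,p0,loss="soft_l1"); return s.x,r(s.x)[:2*len(obs)].reshape(-1,2)
def tri(ut,us):
    s=least_squares(lambda p:np.r_[proj("top",p)[0]-ut,proj("side",p)[0]-us],[.5,0,.05]); return s.x,s.fun
E
python3 - <<'E'
from h import *
np.set_printoptions(precision=4,suppress=True)
c1=lambda x,y:(x/5+374.6,y/5+139.6); c2=lambda x,y:(x/6+359.6,y/6+249.6)
b=lambda x,y:(x/3+94.7,y/3+124.7); d=lambda x,y:(x/3+224.7,(y-290+40)/3+129.7)
print("hole",*tri(b(440,146),d(297,467)))
H=[("top",(25.5,18,51),c1(197,70)),("top",(25.5,-18,51),c1(278,66)),("top",(-28,18,8),c1(190,203)),("top",(-28,-18,8),c1(268,200)),("top",(28,18,8),c1(183,88)),("top",(0,18,31),c1(197,133)),("top",(0,-18,31),c1(272,128)),
("side",(25.5,18,51),c2(608,42)),("side",(25.5,-18,51),c2(693,85)),("side",(-25.5,18,51),c2(537,95)),("side",(-25.5,-18,51),c2(637,152)),("side",(-28,18,8),c2(515,205)),("side",(-28,-18,8),c2(599,253))]
p,r=fit(H,[.5,-.2,.01,0]);print("holder",p);print(r.round(1).tolist())
p,r=fit([("top",(65,-95,113),b(562,38)),("top",(65,-175,113),b(663,28)),("top",(-65,-95,113),b(575,206)),("top",(-65,-175,113),b(675,193)),
("side",(-65,-95,113),d(335,466)),("side",(-65,-175,113),d(405,507)),("side",(65,-175,113),d(508,455)),("side",(65,-95,113),d(436,420))],[.5,.1,0,0]);print("pol",p);print(r.round(1).tolist())
print("handle top c",tri(b(220,137),d(184,335)))
print("t1 near cap",tri(c1(115,532),c2(141,271)))
g=lambda p:proj("top",p)[0]
# tube axis: rack frame, 4 tubes cap centres (mid cap y=+-27)
O=[]
s=np.sin(np.radians(11));c=np.cos(np.radians(11))
for i,(t,bm) in enumerate([((101,415),(115,532)),((160,400),(175,523)),((222,393),(238,513)),((288,383),(303,505))]):
    O+= [("top",(-3+28*i*c,27,47+28*i*s),c1(*t)),("top",(-3+28*i*c,-27,47+28*i*s),c1(*bm))]
O+=[("side",(-3,-32,47),c2(128,277))]
p,r=fit(O,[.4,-.2,0,-1.5]);print("rack",p,place(p,[[-.003,0,.047]]));print(r.round(1).tolist())
E
```

```text
hole [0.5901 0.1577 0.0494] [-0.0856  0.1004  0.1514 -0.0084]
holder [ 0.6041 -0.2597  0.0087  0.0603]
[[0.2, -0.2], [-0.3, -0.6], [0.6, 0.2], [0.2, -0.3], [-0.2, 0.1], [-0.3, 0.2], [0.2, 0.1], [0.2, 0.5], [1.0, 0.2], [-0.4, 1.5], [-1.8, -0.8], [-0.4, -0.2], [0.4, -0.8]]
pol [ 0.5895  0.1525 -0.0047  0.0495]
[[-1.5, -1.6], [1.1, -0.6], [-2.7, 0.5], [0.7, 2.5], [-1.5, 1.8], [0.8, 0.1], [1.1, -1.0], [-0.1, 0.2]]
handle top c (array([0.5795, 0.3001, 0.1317]), array([ 0.0483, -0.0621, -0.1   ,  0.0022]))
t1 near cap (array([ 0.4185, -0.1995,  0.045 ]), array([ 0.3639, -0.3791, -0.4556,  0.0461]))
rack [ 0.4458 -0.1988 -0.0017 -1.4596] [[ 0.4455 -0.1958  0.0453]]
[[-0.4, -0.4], [0.1, -0.4], [0.1, 0.8], [0.4, -0.3], [0.1, 0.4], [0.3, -0.1], [-0.6, 0.5], [-0.1, -0.2], [0.0, -0.1]]
```

{"fn": "jog_arm", "kwargs": {"plan": [[0.28,-0.48,0,0.04,1],[0.55,-0.95,0,0.08,1]]}}

```text
time: 0.3
tool_pos: [0.2094, 0.4214, 0.226]
tool_rot: [-3.14, -0.0, 2.951]
contact_force: [1.1, -0.4, -0.3]
opening: 0.0921
grip_force: 0.0
```

{"fn": "jog_arm", "kwargs": {"plan": [[0.28,-0.48,0,0.04,1],[0.55,-0.95,0,0.08,1]]}}

```text
time: 0.5
tool_pos: [0.2538, 0.3446, 0.2264]
tool_rot: [-3.141, -0.0, 3.075]
contact_force: [1.5, -0.6, 0.2]
opening: 0.092
grip_force: 0.0
```

{"fn": "jog_arm", "kwargs": {"plan": [[0.28,-0.48,0,0.04,1],[0.55,-0.95,0,0.08,1]]}}

```text
time: 0.7
tool_pos: [0.2979, 0.2686, 0.2266]
tool_rot: [-3.141, -0.0, -3.082]
contact_force: [1.3, 1.2, 0.6]
opening: 0.0919
grip_force: 0.0
```

{"fn": "jog_arm", "kwargs": {"plan": [[0.28,-0.48,0,0,1],[0.55,-0.95,0,0,1]]}}

```text
time: 0.9
tool_pos: [0.3419, 0.1926, 0.2267]
tool_rot: [3.142, -0.0, -3.085]
contact_force: [0.5, 0.3, 0.2]
opening: 0.0916
grip_force: 0.0
```

{"fn": "jog_arm", "kwargs": {"plan": [[0.28,-0.48,0,0,1],[0.55,-0.95,0,0,1]]}}

```text
time: 1.1
tool_pos: [0.386, 0.1165, 0.2267]
tool_rot: [3.141, 0.0, -3.086]
contact_force: [-0.5, 1.0, 0.0]
opening: 0.0921
grip_force: 0.0
```

{"fn": "jog_arm", "kwargs": {"plan": [[0.28,-0.48,0,0,1],[0.55,-0.95,0,0,1]]}}

```text
time: 1.3
tool_pos: [0.43, 0.0404, 0.2266]
tool_rot: [3.141, -0.0, -3.086]
contact_force: [0.7, 0.7, 0.4]
opening: 0.0919
grip_force: 0.0
```

{"fn": "jog_arm", "kwargs": {"plan": [[0.28,-0.48,0,0,1],[0.55,-0.95,0,0,1]]}}

```text
time: 1.5
tool_pos: [0.474, -0.0356, 0.2265]
tool_rot: [3.141, -0.0, -3.086]
contact_force: [0.7, 0.9, 0.4]
opening: 0.0917
grip_force: 0.0
```

{"fn": "jog_arm", "kwargs": {"plan": [[0.28,-0.48,0,0,1],[0.55,-0.95,0,0,1],[0.55,-0.95,0,0,1],[0.55,-0.95,0,0,1]]}}

```text
time: 1.9
tool_pos: [0.5171, -0.1102, 0.2258]
tool_rot: [3.14, -0.002, -3.087]
contact_force: [-0.0, -0.2, -0.2]
opening: 0.0919
grip_force: 0.0
```

{"fn": "jog_arm", "kwargs": {"plan": [[0.28,-0.48,-0.1,0,1],[0.55,-0.94,-0.2,0,1]]}}

```text
time: 2.1
tool_pos: [0.5618, -0.1837, 0.2114]
tool_rot: [3.141, 0.001, -3.082]
contact_force: [0.5, 0.3, 0.8]
opening: 0.0919
grip_force: 0.0
```

{"fn": "jog_arm", "kwargs": {"plan": [[0.28,-0.48,-0.3,0,1],[0.53,-0.93,-0.6,0,1],[0.53,-0.93,-0.75,0,1],[0.53,-0.93,-0.75,0,1],[0.53,-0.93,-0.75,0,1]]}}

```text
time: 2.6
tool_pos: [0.6038, -0.2576, 0.1515]
tool_rot: [3.141, -0.0, -3.084]
contact_force: [-0.2, 0.8, -0.3]
opening: 0.0919
grip_force: 0.0
```

```bash
python3 - <<'E'
from h import *
from cell import readout
import cv2
o=readout.observe();print(o["tool_pos"],o["tool_rot"])
m=np.zeros((600,800,3),np.uint8)
P=o["tool_pos"]
for i,n in enumerate(("top","side")):
    im=cams.read_camera(n); cv2.imwrite(f"pics/{n}1.png",im)
    u=proj(n,P)[0]; print(n,u)
    x,y=int(u[0])-50,int(u[1])-75
    c=cv2.resize(im[y:y+150,x:x+100],None,fx=4,fy=4,interpolation=cv2.INTER_CUBIC)
    cv2.drawMarker(c,(int((u[0]-x)*4),int((u[1]-y)*4)),(0,0,255),0,20)
    m[:,400*i:400*i+400]=c; print(x,y)
cv2.imwrite("pics/m1.png",cv2.convertScaleAbs(m,alpha=1.4))
E
```

```text
[ 0.60375951 -0.25755494  0.15146066] [ 3.14091945e+00 -1.54583698e-04 -3.08391099e+00]
top [430.24616648 152.7775502 ]
380 77
side [469.33330643 228.0898006 ]
419 153
```

View pics/m1.png

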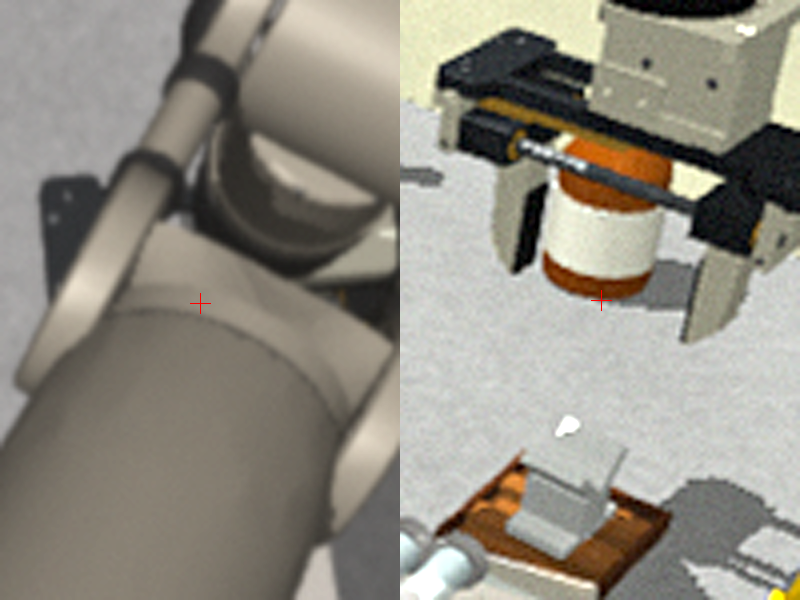

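The side view shows the open gripper square over the holder. The fingertip midpoint, about (470,229), agrees with the projected TCP to about 1.5 px. I'll go down and grip.

{"fn": "jog_arm", "kwargs": {"plan": [[0,-0.02,-0.3,0,1],[0,-0.02,-0.6,0,1],[0,-0.02,-0.9,0,1],[0,-0.02,-0.9,0,1]]}}

```text
time: 3.1
tool_pos: [0.6025, -0.2591, 0.0771]
tool_rot: [3.139, -0.004, -3.084]
contact_force: [-0.0, 0.5, -0.6]
opening: 0.0921
grip_force: 0.0
```

{"fn": "jog_arm", "kwargs": {"plan": [[0,0,-0.3,0,1],[0,0,-0.5,0,1],[0,0,-0.66,0,1],[0,0,-0.66,0,1],[0,0,-0.66,0,1]]}}

```text
time: 3.6
tool_pos: [0.6046, -0.2611, 0.0273]
tool_rot: [-3.141, 0.001, -3.085]
contact_force: [0.0, -0.2, -0.4]
opening: 0.092
grip_force: 0.0
```

{"fn": "jog_arm", "kwargs": {"plan": [[0,0,0,0,-1],[0,0,0,0,-1],[0,0,0,0,-1],[0,0,0,0,-1],[0,0,0,0,-1],[0,0,0,0,-1],[0,0,0,0,-1],[0,0,0,0,-1],[0,0,0,0,-1],[0,0,0,0,-1],[0,0,0,0,-1],[0,0,0,0,-1]], "squeeze": 15}}

```text
time: 4.8
tool_pos: [0.6039, -0.2608, 0.0259]
tool_rot: [3.141, -0.0, -3.085]
contact_force: [-0.4, 0.7, 0.1]
opening: 0.0361
grip_force: 15.0
```

{"fn": "jog_arm", "kwargs": {"plan": [[0,0,0.1,0,-1],[0,0,0.3,0,-1],[0,0,0.65,0,-1],[0,0,1,0,-1]], "squeeze": 35}}

```text
time: 5.2
tool_pos: [0.6036, -0.261, 0.1066]
tool_rot: [3.141, -0.001, -3.085]
contact_force: [-0.3, -0.4, -1.8]
opening: 0.0359
grip_force: 35.0
```

{"fn": "jog_arm", "kwargs": {"plan": [[0,0,0.5,0,-1],[0,0,1,0,-1],[0,0,1,0,-1],[0,0,1,0,-1],[0,0,1,0,-1]]}}

```text
time: 5.7
tool_pos: [0.6031, -0.2606, 0.1844]
tool_rot: [3.14, -0.003, -3.086]
contact_force: [0.1, 0.7, -1.9]
opening: 0.0357
grip_force: 35.0
```

```bash
python3 - <<'E'
from h import *
from cell import readout
import cv2
o=readout.observe();print(o["tool_pos"],o["tool_rot"],o["opening"])
P=o["tool_pos"]
im=cams.read_camera("side"); cv2.imwrite(f"pics/side2.png",im)
# predicted holder in hand
p=np.r_[P-[0,0,.0139],o["tool_rot"][2]+np.pi]
L=np.array([(25.5,18,51),(25.5,-18,51),(-25.5,18,51),(-25.5,-18,51),(-28,18,8),(-28,-18,8),(-28,-18,0),(28,-18,0),(0,0,-9),(28,-18,8)])/1e3
q=proj("side",place(p,L)); x,y=q.min(0).astype(int)-25; 
c=cv2.resize(im[y:y+100,x:x+110],None,fx=6,fy=6,interpolation=cv2.INTER_CUBIC); c=cv2.convertScaleAbs(c,alpha=1.3)
for a in q: cv2.drawMarker(c,tuple(int(v) for v in ((a-(x,y)+.5)*6)),(0,0,255),0,12)
cv2.imwrite("pics/m2.png",c);print(x,y,q.round(1).tolist())
E
```

```text
[ 0.60305822 -0.26057903  0.18436467] [ 3.13992707e+00 -2.58320866e-03 -3.08550554e+00] 0.035676913057898364
432 165 [[475.2, 190.6], [491.9, 196.6], [462.0, 199.0], [479.0, 205.4], [457.6, 218.9], [474.1, 225.6], [473.3, 229.1], [487.3, 218.9], [471.4, 224.5], [488.1, 215.4]]
```

View pics/m2.png

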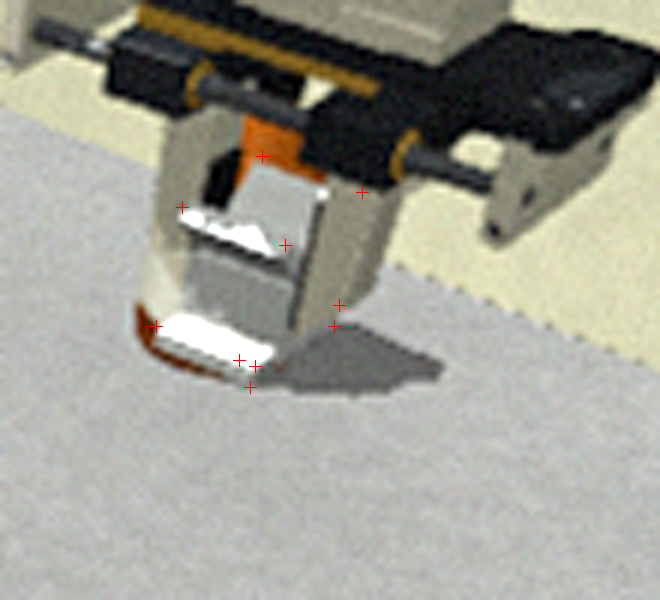

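The side crop shows the holder held level between the fingers. Its foot's front edge at about (458–475, 220–226) matches the predicted marks to about 1 px. Next I carry it to the bay.

{"fn": "jog_arm", "kwargs": {"plan": [[-0.01,0.44,0.1,0,-1],[-0.03,0.87,0.1,0,-1]]}}

```text
time: 5.95
tool_pos: [0.6011, -0.1913, 0.1927]
tool_rot: [3.141, -0.002, -3.087]
contact_force: [0.5, 0.0, -2.0]
opening: 0.0355
grip_force: 35.0
```

{"fn": "jog_arm", "kwargs": {"plan": [[-0.01,0.44,0,0,-1],[-0.03,0.87,0,0,-1]]}}

```text
time: 6.15
tool_pos: [0.5983, -0.1203, 0.1922]
tool_rot: [3.14, -0.003, -3.086]
contact_force: [0.7, -0.1, -1.5]
opening: 0.0357
grip_force: 35.0
```

{"fn": "jog_arm", "kwargs": {"plan": [[-0.01,0.44,0,0,-1],[-0.03,0.87,0,0,-1]]}}

```text
time: 6.35
tool_pos: [0.5959, -0.0506, 0.1922]
tool_rot: [3.141, -0.003, -3.085]
contact_force: [0.5, -0.2, -1.8]
opening: 0.0355
grip_force: 35.0
```

{"fn": "jog_arm", "kwargs": {"plan": [[-0.01,0.44,0,0,-1],[-0.03,0.87,0,0,-1]]}}

```text
time: 6.55
tool_pos: [0.5935, 0.019, 0.1923]
tool_rot: [3.141, -0.003, -3.085]
contact_force: [-0.3, 0.1, -2.5]
opening: 0.0361
grip_force: 35.0
```

{"fn": "jog_arm", "kwargs": {"plan": [[-0.01,0.44,0,0,-1],[-0.03,0.87,0,0,-1]]}}

```text
time: 6.75
tool_pos: [0.5911, 0.0885, 0.1923]
tool_rot: [3.141, -0.003, -3.085]
contact_force: [0.4, -0.5, -1.6]
opening: 0.0354
grip_force: 35.0
```

{"fn": "jog_arm", "kwargs": {"plan": [[-0.01,0.44,0,0,-1],[-0.02,0.75,0,0,-1],[-0.02,0.75,0,0,-1],[-0.02,0.75,0,0,-1],[-0.02,0.75,0,0,-1],[-0.02,0.75,0,0,-1]]}}

```text
time: 7.35
tool_pos: [0.5904, 0.1459, 0.1935]
tool_rot: [-3.141, -0.001, -3.087]
contact_force: [0.1, 0.1, -3.1]
opening: 0.0357
grip_force: 35.0
```

{"fn": "jog_arm", "kwargs": {"plan": [[0,0,-0.4,0,-1],[0,0,-0.8,0,-1],[0,0,-1,0,-1]]}}

```text
time: 7.65
tool_pos: [0.589, 0.1458, 0.1112]
tool_rot: [-3.141, -0.004, -3.087]
contact_force: [-0.9, -0.0, -1.6]
opening: 0.0356
grip_force: 35.0
```

{"fn": "jog_arm", "kwargs": {"plan": [[0,0,-0.2,0,-1],[0,0,-0.4,0,-1],[0,0,-0.45,0,-1],[0,0,-0.45,0,-1],[0,0,-0.45,0,-1],[0,0,-0.45,0,-1]]}}

```text
time: 8.25
tool_pos: [0.591, 0.147, 0.079]
tool_rot: [3.141, 0.002, -3.086]
contact_force: [-0.2, -0.1, -1.9]
opening: 0.0356
grip_force: 35.0
```

{"fn": "jog_arm", "kwargs": {"plan": [[0,0,-0.02,0,-1],[0,0,-0.03,0,-1],[0,0,-0.04,0,-1],[0,0,-0.05,0,-1],[0,0,-0.05,0,-1],[0,0,-0.05,0,-1]]}}

```text
time: 8.85
tool_pos: [0.5903, 0.147, 0.0739]
tool_rot: [3.142, -0.0, -3.085]
contact_force: [0.4, -0.2, -2.2]
opening: 0.0359
grip_force: 35.0
```

{"fn": "jog_arm", "kwargs": {"plan": [[0,0,-0.01,0,-1],[0,0,-0.02,0,-1],[0,0,-0.02,0,-1],[0,0,-0.02,0,-1]]}}

```text
time: 9.25
tool_pos: [0.5905, 0.1471, 0.0728]
tool_rot: [3.141, 0.001, -3.085]
contact_force: [-1.5, -0.2, 2.2]
opening: 0.0353
grip_force: 35.0
```

{"fn": "jog_arm", "kwargs": {"plan": [[0,0,-0.01,0,-1],[0,0,-0.01,0,-1],[0,0,-0.01,0,-1],[0,0,-0.01,0,-1]]}}

```text
time: 9.65
tool_pos: [0.5905, 0.1471, 0.0727]
tool_rot: [3.141, 0.001, -3.085]
contact_force: [-3.6, -0.9, 7.6]
opening: 0.0359
grip_force: 35.0
```

{"fn": "jog_arm", "kwargs": {"plan": [[0,0.01,0,0,-1],[0,0.02,0,0,-1],[0,0.03,0,0,-1],[0,0.04,0,0,-1],[0,0.05,0,0,-1],[0,0.06,0,0,-1],[0,0.07,0,0,-1],[0,0.08,0,0,-1],[0,0.08,0,0,-1]]}}

```text
time: 10.55
tool_pos: [0.5913, 0.1527, 0.0723]
tool_rot: [-3.141, 0.002, -3.085]
contact_force: [1.1, -3.7, 5.3]
opening: 0.0356
grip_force: 35.0
```

{"fn": "jog_arm", "kwargs": {"plan": [[0,0.01,0,0,-1],[0,0.02,0,0,-1],[0,0.03,0,0,-1],[0,0.03,0,0,-1]]}}

```text
time: 10.95
tool_pos: [0.5897, 0.1563, 0.0707]
tool_rot: [3.141, -0.002, -3.085]
contact_force: [-0.2, 0.2, -1.1]
opening: 0.0357
grip_force: 35.0
```

{"fn": "jog_arm", "kwargs": {"plan": [[0,0,-0.01,0,-1],[0,0,-0.02,0,-1],[0,0,-0.03,0,-1],[0,0,-0.03,0,-1],[0,0,-0.03,0,-1]]}}

```text
time: 11.45
tool_pos: [0.5903, 0.1558, 0.0691]
tool_rot: [3.141, -0.0, -3.085]
contact_force: [1.0, 0.6, -1.7]
opening: 0.0357
grip_force: 35.0
```

{"fn": "jog_arm", "kwargs": {"plan": [[0,0,-0.01,0,-1],[0,0,-0.02,0,-1],[0,0,-0.03,0,-1],[0,0,-0.04,0,-1],[0,0,-0.04,0,-1]]}}

```text
time: 11.95
tool_pos: [0.5903, 0.1558, 0.0658]
tool_rot: [3.142, -0.0, -3.085]
contact_force: [-0.4, 0.4, -2.5]
opening: 0.0357
grip_force: 35.0
```

{"fn": "jog_arm", "kwargs": {"plan": [[0,0,-0.01,0,-1],[0,0,-0.02,0,-1],[0,0,-0.02,0,-1],[0,0,-0.02,0,-1]]}}

```text
time: 12.35
tool_pos: [0.5903, 0.1558, 0.0643]
tool_rot: [3.142, -0.0, -3.085]
contact_force: [-0.7, 0.3, -1.6]
opening: 0.0355
grip_force: 35.0
```

{"fn": "jog_arm", "kwargs": {"plan": [[0,0,-0.01,0,-1],[0,0,-0.015,0,-1],[0,0,-0.015,0,-1],[0,0,-0.015,0,-1]]}}

```text
time: 12.75
tool_pos: [0.5905, 0.1559, 0.0638]
tool_rot: [3.141, 0.001, -3.085]
contact_force: [-2.0, 0.3, 5.5]
opening: 0.0359
grip_force: 35.0
```

The pin dropped in at y ≈ 0.156 and the foot bottomed at TCP z 0.0638, as predicted. I'll release, rise and go to the rack.

{"fn": "jog_arm", "kwargs": {"plan": [[0,0,0.01,0,-1],[0,0,0.012,0,0.2],[0,0,0.012,0,0.5],[0,0,0.012,0,0.5],[0,0,0.012,0,0.5],[0,0,0.012,0,0.5],[0,0,0.012,0,0.5]]}}

```text
time: 13.45
tool_pos: [0.5903, 0.1558, 0.0641]
tool_rot: [3.141, 0.0, -3.085]
contact_force: [0.6, 0.2, 0.4]
opening: 0.0685
grip_force: 0.0
```

{"fn": "jog_arm", "kwargs": {"plan": [[0,0,0.2,0,0.5],[0,0,0.5,0,0.5],[0,0,1,0,0.5]]}}

```text
time: 13.75
tool_pos: [0.5888, 0.1556, 0.1426]
tool_rot: [-3.141, -0.005, -3.086]
contact_force: [0.6, -0.3, 0.8]
opening: 0.0693
grip_force: 0.0
```

{"fn": "jog_arm", "kwargs": {"plan": [[0,0,0.5,0,0.7],[0,0,0.9,0,1]]}}

```text
time: 13.95
tool_pos: [0.5906, 0.1559, 0.2187]
tool_rot: [3.141, 0.002, -3.085]
contact_force: [0.4, 0.6, -0.2]
opening: 0.0801
grip_force: 0.0
```

{"fn": "jog_arm", "kwargs": {"plan": [[-0.12,-0.3,0,-0.065,1],[-0.24,-0.6,0,-0.13,1],[-0.36,-0.88,0,-0.193,1]]}}

```text
time: 14.25
tool_pos: [0.5611, 0.0847, 0.2164]
tool_rot: [3.141, 0.001, 2.891]
contact_force: [0.8, 0.3, -0.4]
opening: 0.0917
grip_force: 0.0
```

{"fn": "jog_arm", "kwargs": {"plan": [[-0.12,-0.3,0,-0.065,1],[-0.24,-0.6,0,-0.13,1],[-0.36,-0.88,0,-0.193,1]]}}

```text
time: 14.55
tool_pos: [0.5322, 0.0141, 0.2162]
tool_rot: [3.141, 0.0, 2.587]
contact_force: [0.1, 0.8, 0.2]
opening: 0.092
grip_force: 0.0
```

{"fn": "jog_arm", "kwargs": {"plan": [[-0.12,-0.3,0,-0.065,1],[-0.24,-0.6,0,-0.13,1],[-0.36,-0.88,0,-0.193,1]]}}

```text
time: 14.85
tool_pos: [0.5034, -0.0563, 0.2162]
tool_rot: [3.141, 0.0, 2.284]
contact_force: [0.4, 0.4, -0.6]
opening: 0.0919
grip_force: 0.0
```

{"fn": "jog_arm", "kwargs": {"plan": [[-0.12,-0.3,0,-0.065,1],[-0.24,-0.6,0,-0.13,1],[-0.36,-0.88,0,-0.193,1]]}}

```text
time: 15.15
tool_pos: [0.4746, -0.1267, 0.2162]
tool_rot: [3.141, 0.0, 1.981]
contact_force: [0.4, 0.3, 0.1]
opening: 0.0918
grip_force: 0.0
```

{"fn": "jog_arm", "kwargs": {"plan": [[-0.12,-0.3,0,-0.065,1],[-0.24,-0.6,0,-0.13,1],[-0.36,-0.88,0,-0.193,1],[-0.36,-0.88,0,-0.193,1],[-0.36,-0.88,0,-0.193,1],[-0.36,-0.88,0,-0.193,1]]}}

```text
time: 15.75
tool_pos: [0.4466, -0.1954, 0.2161]
tool_rot: [3.141, -0.0, 1.684]
contact_force: [0.7, -0.3, -0.8]
opening: 0.0917
grip_force: 0.0
```

{"fn": "jog_arm", "kwargs": {"plan": [[0,0,-0.5,0,1],[0,0,-1,0,1]]}}

```text
time: 15.95
tool_pos: [0.4476, -0.1956, 0.1362]
tool_rot: [3.138, 0.002, 1.685]
contact_force: [0.2, 0.2, -1.5]
opening: 0.0918
grip_force: 0.0
```

{"fn": "jog_arm", "kwargs": {"plan": [[0,0,-0.3,0,1],[0,0,-0.6,0,1],[0,0,-0.75,0,1],[0,0,-0.75,0,1],[0,0,-0.75,0,1]]}}

```text
time: 16.45
tool_pos: [0.4468, -0.1956, 0.0764]
tool_rot: [3.141, 0.0, 1.684]
contact_force: [-0.1, -0.5, 0.3]
opening: 0.0916
grip_force: 0.0
```

```bash
python3 - <<'E'
from h import *
from cell import readout
import cv2
o=readout.observe();P=o["tool_pos"];print(P,o["tool_rot"])
im=cams.read_camera("side"); c=cv2.resize(im[210:330,340:480],None,fx=5,fy=5,interpolation=cv2.INTER_CUBIC); c=cv2.convertScaleAbs(c,alpha=1.3)
d=np.array([np.cos(.111),np.sin(.111),0])
for a in (P,P-d*.046,P+d*.046):
    q=proj("side",a)[0]; cv2.drawMarker(c,(int((q[0]-340)*5),int((q[1]-210)*5)),(0,0,255),0,14)
cv2.imwrite("pics/m3.png",c)
E
```

```text
[ 0.44682265 -0.19562057  0.07640521] [3.14132684e+00 7.04545311e-05 1.68362478e+00]
```

View pics/m3.png

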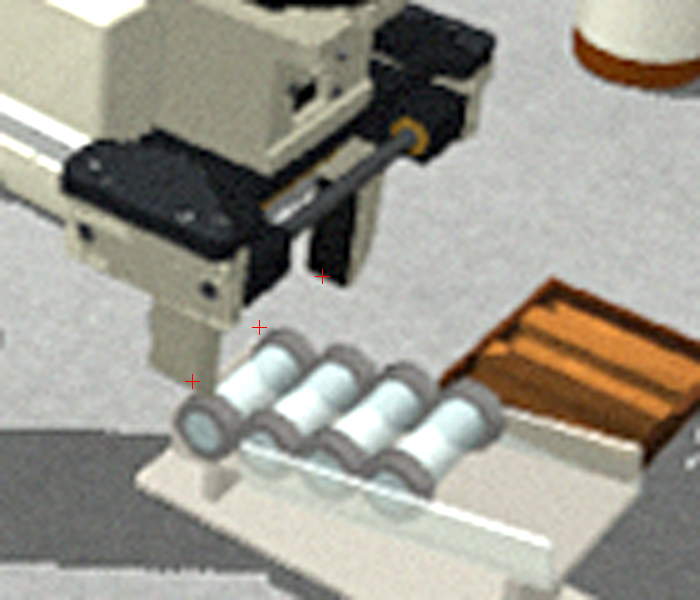

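The side crop shows the open fingers either side of the end tube, with the near fingertip at about (377,286) above the cap face at (381,295). The alignment is good, so I'll go down and grip.

{"fn": "jog_arm", "kwargs": {"plan": [[-0.01,0.005,-0.2,0,1],[-0.01,0.005,-0.4,0,1],[-0.01,0.005,-0.59,0,1],[-0.01,0.005,-0.59,0,1],[-0.01,0.005,-0.59,0,1],[-0.01,0.005,-0.59,0,1]]}}

```text
time: 17.1
tool_pos: [0.4463, -0.1961, 0.0301]
tool_rot: [3.14, 0.001, 1.682]
contact_force: [-0.6, -0.6, -0.3]
opening: 0.0916
grip_force: 0.0
```

{"fn": "jog_arm", "kwargs": {"plan": [[0,0,0,0,0.6],[0,0,0,0,0.5],[0,0,0,0,0.4],[0,0,0,0,-1],[0,0,0,0,-1],[0,0,0,0,-1],[0,0,0,0,-1],[0,0,0,0,-1],[0,0,0,0,-1]], "squeeze": 12}}

```text
time: 18.0
tool_pos: [0.4439, -0.1958, 0.0288]
tool_rot: [-3.138, -0.001, 1.683]
contact_force: [-7.0, -2.9, 4.0]
opening: 0.064
grip_force: 12.0
```

{"fn": "jog_arm", "kwargs": {"plan": [[-0.02,0,0.005,0,-1],[-0.03,0,0.01,0,-1],[-0.03,0,0.01,0,-1],[-0.03,0,0.01,0,-1]], "squeeze": 20}}

```text
time: 18.4
tool_pos: [0.4432, -0.1958, 0.0297]
tool_rot: [3.141, 0.0, 1.682]
contact_force: [-0.8, -0.9, 0.0]
opening: 0.064
grip_force: 20.0
```

{"fn": "jog_arm", "kwargs": {"plan": [[0,0.01,0.05,0,-1],[0,0.02,0.1,0,-1],[0,0.03,0.15,0,-1],[0,0.04,0.2,0,-1],[0,0.05,0.25,0,-1],[0,0.06,0.3,0,-1],[0,0.07,0.35,0,-1],[0,0.07,0.4,0,-1],[0,0.07,0.45,0,-1],[0,0.07,0.5,0,-1],[0,0.07,0.6,0,-1],[0,0.07,0.6,0,-1]]}}

```text
time: 19.6
tool_pos: [0.4437, -0.1906, 0.0788]
tool_rot: [3.14, 0.001, 1.682]
contact_force: [0.7, 0.8, -1.0]
opening: 0.0637
grip_force: 20.0
```

{"fn": "jog_arm", "kwargs": {"plan": [[0,0,0.4,0,-1],[0,0,0.8,0,-1],[0,0,1,0,-1]]}}

```text
time: 19.9
tool_pos: [0.444, -0.1907, 0.1601]
tool_rot: [3.139, 0.002, 1.682]
contact_force: [0.2, -0.6, -1.6]
opening: 0.0641
grip_force: 20.0
```

{"fn": "jog_arm", "kwargs": {"plan": [[0.12,0.3,0.2,0.065,-1],[0.24,0.6,0.4,0.13,-1],[0.366,0.866,0.5,0.193,-1]]}}

```text
time: 20.2
tool_pos: [0.473, -0.1202, 0.1992]
tool_rot: [3.14, 0.001, 1.989]
contact_force: [-0.0, -0.1, -0.0]
opening: 0.0638
grip_force: 20.0
```

{"fn": "jog_arm", "kwargs": {"plan": [[0.12,0.3,0,0.065,-1],[0.24,0.6,0,0.13,-1],[0.366,0.866,0,0.193,-1]]}}

```text
time: 20.5
tool_pos: [0.5018, -0.0504, 0.1978]
tool_rot: [3.141, -0.0, 2.293]
contact_force: [-0.2, -1.1, -0.6]
opening: 0.0639
grip_force: 20.0
```

{"fn": "jog_arm", "kwargs": {"plan": [[0.12,0.3,0,0.065,-1],[0.24,0.6,0,0.13,-1],[0.366,0.866,0,0.193,-1]]}}

```text
time: 20.8
tool_pos: [0.5311, 0.0189, 0.1976]
tool_rot: [3.142, -0.0, 2.596]
contact_force: [0.2, -1.2, -0.9]
opening: 0.0638
grip_force: 20.0
```

{"fn": "jog_arm", "kwargs": {"plan": [[0.12,0.3,0,0.065,-1],[0.24,0.6,0,0.13,-1],[0.366,0.866,0,0.193,-1]]}}

```text
time: 21.1
tool_pos: [0.5604, 0.0882, 0.1975]
tool_rot: [3.142, -0.0, 2.899]
contact_force: [0.3, 0.1, -0.3]
opening: 0.0641
grip_force: 20.0
```

{"fn": "jog_arm", "kwargs": {"plan": [[0.12,0.3,0,0.065,-1],[0.24,0.6,0,0.13,-1],[0.366,0.866,0,0.193,-1],[0.366,0.866,0,0.193,-1],[0.366,0.866,0,0.193,-1],[0.366,0.866,0,0.193,-1]]}}

```text
time: 21.7
tool_pos: [0.5891, 0.1555, 0.1975]
tool_rot: [-3.141, -0.001, -3.087]
contact_force: [0.4, -0.8, -1.5]
opening: 0.0639
grip_force: 20.0
```

```bash
python3 - <<'E'
from h import *
from cell import readout
import cv2
o=readout.observe();print(o["tool_pos"],o["tool_rot"])
im=cams.read_camera("side"); cv2.imwrite("pics/side4.png",im)
m=np.zeros((600,800,3),np.uint8)
m[:,:480]=cv2.resize(im[90:240,250:370],None,fx=4,fy=4,interpolation=cv2.INTER_CUBIC)
m[:400,480:]=cv2.resize(im[250:350,365:445],None,fx=4,fy=4,interpolation=cv2.INTER_CUBIC)
cv2.imwrite("pics/m4.png",cv2.convertScaleAbs(m,alpha=1.3))
E
```

```text
[0.5891454  0.1554516  0.19752192] [-3.14128740e+00 -7.44479509e-04 -3.08712668e+00]
```

View pics/m4.png

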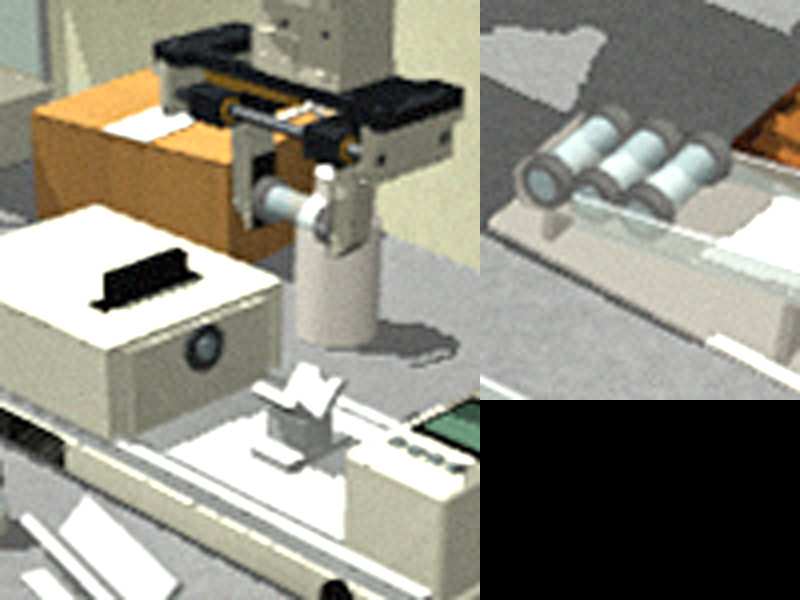

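The side picture shows the holder seated in the bay at about (324,197), the tube level in the fingers above it, and the next tube rolled to the stop with two behind it. Next I lower the tube.

{"fn": "jog_arm", "kwargs": {"plan": [[0.01,0,-0.4,0,-1],[0.01,0,-0.8,0,-1],[0.01,0,-1,0,-1],[0.01,0,-1,0,-1]]}}

```text
time: 22.15
tool_pos: [0.5886, 0.1551, 0.1152]
tool_rot: [-3.141, -0.005, -3.087]
contact_force: [0.3, 0.4, -0.8]
opening: 0.0638
grip_force: 20.0
```

{"fn": "jog_arm", "kwargs": {"plan": [[0,0,-0.15,0,-1],[0,0,-0.3,0,-1],[0,0,-0.38,0,-1],[0,0,-0.38,0,-1],[0,0,-0.38,0,-1],[0,0,-0.38,0,-1]]}}

```text
time: 22.75
tool_pos: [0.5907, 0.1563, 0.0879]
tool_rot: [3.141, 0.001, -3.085]
contact_force: [-0.3, 0.5, -0.5]
opening: 0.064
grip_force: 20.0
```

{"fn": "jog_arm", "kwargs": {"plan": [[0,0,-0.03,0,-1],[0,0,-0.06,0,-1],[0,0,-0.09,0,-1],[0,0,-0.11,0,-1],[0,0,-0.11,0,-1],[0,0,-0.11,0,-1]]}}

```text
time: 23.35
tool_pos: [0.5904, 0.1562, 0.0785]
tool_rot: [3.142, 0.0, -3.085]
contact_force: [-0.6, 0.7, -0.9]
opening: 0.0636
grip_force: 20.0
```

{"fn": "jog_arm", "kwargs": {"plan": [[0,0,-0.01,0,-1],[0,0,-0.02,0,-1],[0,0,-0.02,0,-1],[0,0,-0.02,0,-1]]}}

```text
time: 23.75
tool_pos: [0.5903, 0.1563, 0.0774]
tool_rot: [3.142, 0.0, -3.085]
contact_force: [-2.4, -0.7, 4.4]
opening: 0.0642
grip_force: 20.0
```

{"fn": "jog_arm", "kwargs": {"plan": [[0,0,0.003,0,0.45],[0,0,0.003,0,0.5],[0,0,0.003,0,0.6],[0,0,0.003,0,0.7],[0,0,0.003,0,0.7],[0,0,0.003,0,0.7],[0,0,0.003,0,0.7]]}}

```text
time: 24.45
tool_pos: [0.5903, 0.1562, 0.0771]
tool_rot: [3.142, 0.0, -3.085]
contact_force: [0.2, -0.1, 0.5]
opening: 0.0782
grip_force: 0.0
```

{"fn": "jog_arm", "kwargs": {"plan": [[0,0,0.1,0,0.7],[0,0,0.4,0,0.7],[0,0,0.8,0,0.7],[0,0,1,0,0.7]]}}

```text
time: 24.85
tool_pos: [0.5915, 0.1564, 0.1606]
tool_rot: [3.141, 0.004, -3.085]
contact_force: [-0.4, 0.0, 0.0]
opening: 0.0781
grip_force: 0.0
```

{"fn": "jog_arm", "kwargs": {"plan": [[0,0,0.25,0,0.7],[0,0,0.5,0,0.5],[0,0,0.5,0,0.3],[0,0,0.5,0,0.1],[0,0,0.5,0,0.1]]}}

```text
time: 25.35
tool_pos: [0.5897, 0.1561, 0.1959]
tool_rot: [-3.141, -0.002, -3.085]
contact_force: [-0.2, 0.6, -0.2]
opening: 0.0522
grip_force: 0.0
```

```bash
python3 - <<'E'
from h import *
import cv2
im=cams.read_camera("side"); cv2.imwrite("pics/side5.png",im)
p=[.5903,.156,.05,.056]
q=proj("side",place(p,np.array([[0,32,45],[0,-32,45],[0,-18,31],[-28,18,8],[-28,-18,8]])/1e3))
c=cv2.resize(im[150:230,225:365],None,fx=5,fy=5,interpolation=cv2.INTER_CUBIC); c=cv2.convertScaleAbs(c,alpha=1.2)
for a in q: cv2.drawMarker(c,tuple(int(v) for v in ((a-(225,150)+.5)*5)),(0,0,255),0,12)
cv2.imwrite("pics/m5.png",c)
E
```

```text
(no output)
```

View pics/m5.png

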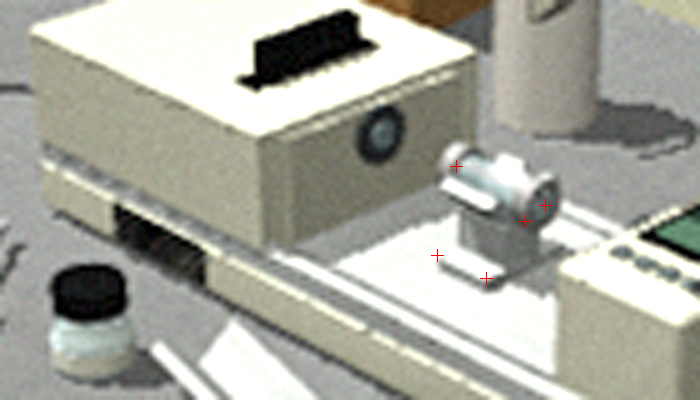

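The side crop shows the tube lying in the trough on the predicted marks, with the holder flush. Last is the cover: I'll go to the handle at about (0.581, 0.300), grip it lightly and slide it to −y.

{"fn": "jog_arm", "kwargs": {"plan": [[-0.03,0.45,0,0,0],[-0.055,0.9,0,0,0]]}}

```text
time: 25.6
tool_pos: [0.5857, 0.2281, 0.196]
tool_rot: [-3.141, -0.002, -3.088]
contact_force: [0.6, -0.6, -0.4]
opening: 0.0464
grip_force: 0.0
```

{"fn": "jog_arm", "kwargs": {"plan": [[-0.03,0.45,0,0,0],[-0.055,0.9,0,0,0],[-0.055,0.9,0,0,0],[-0.055,0.9,0,0,0],[-0.055,0.9,0,0,0]]}}

```text
time: 26.1
tool_pos: [0.5815, 0.2992, 0.1964]
tool_rot: [-3.141, -0.001, -3.086]
contact_force: [-0.1, -0.1, 0.4]
opening: 0.0462
grip_force: 0.0
```

{"fn": "jog_arm", "kwargs": {"plan": [[0,0,-0.2,0,0],[0,0,-0.4,0,0],[0,0,-0.6,0,0],[0,0,-0.75,0,0],[0,0,-0.87,0,0],[0,0,-0.87,0,0],[0,0,-0.87,0,0]]}}

```text
time: 26.8
tool_pos: [0.5818, 0.3001, 0.1279]
tool_rot: [3.141, 0.0, -3.086]
contact_force: [1.0, 0.2, 1.1]
opening: 0.0456
grip_force: 0.0
```

{"fn": "jog_arm", "kwargs": {"plan": [[0,0,0,0,-1],[0,0,0,0,-1],[0,0,0,0,-1],[0,0,0,0,-1],[0,0,0,0,-1],[0,0,0,0,-1],[0,0,0,0,-1],[0,0,0,0,-1]], "squeeze": 6}}

```text
time: 27.6
tool_pos: [0.5816, 0.3005, 0.1278]
tool_rot: [3.141, 0.0, -3.085]
contact_force: [-0.6, 1.2, 2.2]
opening: 0.0117
grip_force: 6.0
```

{"fn": "jog_arm", "kwargs": {"plan": [[0.01,-0.1,0,0,-1],[0.02,-0.3,0,0,-1],[0.03,-0.5,0,0,-1],[0.045,-0.7,0,0,-1],[0.055,-0.9,0,0,-1]], "squeeze": 10}}

```text
time: 28.1
tool_pos: [0.5853, 0.2263, 0.1277]
tool_rot: [-3.141, -0.002, -3.086]
contact_force: [-4.6, 1.7, 4.5]
opening: 0.0118
grip_force: 10.0
```

{"fn": "jog_arm", "kwargs": {"plan": [[0.01,-0.2,0,0,-1],[0.02,-0.4,0,0,-1],[0.035,-0.6,0,0,-1],[0.05,-0.8,0,0,-1],[0.055,-0.9,0,0,-1]]}}

```text
time: 28.6
tool_pos: [0.589, 0.1534, 0.1277]
tool_rot: [-3.141, -0.003, -3.087]
contact_force: [-6.9, 1.4, 7.1]
opening: 0.012
grip_force: 10.0
```

{"fn": "jog_arm", "kwargs": {"plan": [[0.01,-0.2,0,0,-1],[0.02,-0.4,0,0,-1],[0.03,-0.55,0,0,-1],[0.035,-0.6,0,0,-1],[0.035,-0.63,0,0,-1],[0.035,-0.63,0,0,-1]]}}

```text
time: 29.2
tool_pos: [0.5914, 0.1075, 0.1277]
tool_rot: [3.136, -0.003, -3.086]
contact_force: [-6.9, 14.3, 5.5]
opening: 0.0116
grip_force: 10.0
```

{"fn": "jog_arm", "kwargs": {"plan": [[-0.02,0,0,0,-1],[-0.03,-0.02,0,0,-1],[-0.03,-0.04,0,0,-1],[-0.03,-0.04,0,0,-1],[-0.03,-0.04,0,0,-1]], "squeeze": 20}}

```text
time: 29.7
tool_pos: [0.5913, 0.1075, 0.1277]
tool_rot: [3.132, 0.003, -3.086]
contact_force: [2.8, 25.5, 0.3]
opening: 0.0117
grip_force: 20.0
```

{"fn": "jog_arm", "kwargs": {"plan": [[-0.01,0.03,0,0,-1],[-0.01,0.04,0,0,-1],[-0.01,0.04,0,0,-0.5],[-0.01,0.04,0,0,-0.3],[-0.01,0.04,0,0,-0.2],[-0.01,0.04,0,0,-0.2],[-0.01,0.04,0,0,-0.2]]}}

```text
time: 30.4
tool_pos: [0.5898, 0.1052, 0.1274]
tool_rot: [-3.141, -0.0, -3.086]
contact_force: [0.4, -0.1, -0.2]
opening: 0.0368
grip_force: 0.0
```

{"fn": "jog_arm", "kwargs": {"plan": [[0,0,0.2,0,-0.2],[0,0,0.6,0,-0.2],[0,0,1,0,-0.2],[0,0,1,0,-0.2]]}}

```text
time: 30.8
tool_pos: [0.5922, 0.1057, 0.2124]
tool_rot: [-3.141, 0.009, -3.085]
contact_force: [0.9, 0.3, 0.2]
opening: 0.0367
grip_force: 0.0
```

{"fn": "jog_arm", "kwargs": {"plan": [[-0.4,-0.4,0.2,0,-0.2],[-0.8,-0.8,0.2,0,-0.2],[-1,-1,0.2,0,-0.2]]}}

```text
time: 31.1
tool_pos: [0.5076, 0.0241, 0.2232]
tool_rot: [-3.141, -0.001, -3.086]
contact_force: [0.3, -0.6, 0.9]
opening: 0.0366
grip_force: 0.0
```

{"fn": "jog_arm", "kwargs": {"plan": [[-0.4,-0.4,0,0,-0.2],[-0.8,-0.8,0,0,-0.2],[-1,-1,0,0,-0.2]]}}

```text
time: 31.4
tool_pos: [0.4273, -0.0557, 0.223]
tool_rot: [-3.141, -0.002, -3.087]
contact_force: [-0.3, -0.0, 0.3]
opening: 0.0365
grip_force: 0.0
```

{"fn": "jog_arm", "kwargs": {"plan": [[0,-0.5,0,0,-0.2],[0,-1,0,0,-0.2],[0,-1,0,0,-0.2],[0,-1,0,0,-0.2]]}}

```text
time: 31.8
tool_pos: [0.4294, -0.1345, 0.223]
tool_rot: [3.141, -0.001, -3.088]
contact_force: [0.5, 0.7, 0.0]
opening: 0.0366
grip_force: 0.0
```

```bash
python3 - <<'E'
from h import *
import cv2
from scipy.optimize import least_squares
def blob(im,q,name):
    x,y=q.astype(int); w=im[y-22:y+22,x-22:x+22].max(2); m=(w<45).astype(np.uint8)
    n,l,s,c=cv2.connectedComponentsWithStats(m); i=min(range(1,n),key=lambda i:np.hypot(*(c[i]-22))-s[i,4]/10); print(name,s[i].tolist(),c[i].round(1)); return c[i]+(x-22,y-22)
R={}
for n in("top","side"):
    new=cams.read_camera(n); cv2.imwrite(f"pics/{n}6.png",new)
    for k,im,e in((0,cv2.imread(f"pics/{n}0.png"),[.581,.300,.133]),(1,new,[.592,.104,.133])): R[n,k]=blob(im,proj(n,e)[0],(n,k))
for k in(0,1): print(k,tri(R["top",k],R["side",k]))
E
```

```text
('top', 0) [19, 4, 9, 39, 307] [23.  23.1]
('top', 1) [18, 5, 8, 38, 242] [21.3 23.6]
('side', 0) [10, 17, 26, 16, 189] [21.6 24.4]
('side', 1) [7, 17, 26, 17, 215] [20.6 24.9]
0 (array([0.58083984, 0.30210288, 0.1267674 ]), array([-0.1432467 ,  0.18418109,  0.29636943, -0.0063889 ]))
1 (array([0.59004333, 0.10738575, 0.12653059]), array([-0.17504228,  0.19787376,  0.30594977, -0.0213718 ]))
```

```bash
python3 -c "
from cell import ticket
print(ticket.hand_in())"
```

```text
the job is handed in; nothing more can be done
None
```

The job is handed in, though `hand_in` returned no verdict. The holder is seated in the hole, the end tube is in its trough with the next tube at the rack stop, and the cover is shut (about 0.195 m travel by camera, firm against its stop).

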